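# Hold the dish clip open

## Task

Gently swing the sprung clip arm of the sample holder that has the low glass dish in it away from the dish, fully open against its stop, and finish while still holding it there with the fingers, so that I can lift the dish out. Never load the clip arm with more than 30 N, the pressures of both fingers added together, and do not let it snap back onto the glass. Leave the dish where it is, and leave the other holder with the taller jar and the things around alone.

Things in the scene. Friction and masses are not known exactly. Their poses are not given: they have to be found in the camera images.
- holder_a: Sample holder A, fixed: black plate 180 x 140 x 12 mm, in its frame x -120 to 60, y -70 to 70 mm, z up. Origin: underside, below the sample's centre. A bright metal clip arm lies along the sample's -x side, hinged upright on the -y side; its free end swings away to -x (counter-clockwise from above). Two 10 mm high pins behind the sample. Mirror image of holder B.
- post_a (a point): Top centre of the round upright post at the free end of holder A's clip arm, 68 mm above the bench, 100 mm from the hinge axis. The post is 12 mm in diameter and stands from the arm (its top 24 mm above the bench) to 68 mm. Nothing else near the post stands above 36 mm, save the jar if in this holder: 62 mm high, 25 mm off the post.
- pivot_a (a point): Point on the vertical hinge axis of holder A's clip arm, at 12 mm height; the hub there reaches 36 mm height.
- clip_a (a joint): Swing of holder A's clip arm, rad: 0 = closed, beside the sample, where the spring keeps it; grows as it opens; 1.0 = at the stop pin. The spring pushes back at the post with about 2.5 N closed and 5 N at the stop; the arm shuts by itself when let go.
- holder_b: Sample holder B, fixed: black plate 180 x 140 x 12 mm, in its frame x -120 to 60, y -70 to 70 mm, z up. Origin: underside, below the sample's centre. A bright metal clip arm lies along the sample's -x side, hinged upright on the +y side; its free end swings away to -x (clockwise from above). Two 10 mm high pins behind the sample. Mirror image of holder A.
- post_b (a point): Top centre of the round upright post at the free end of holder B's clip arm, 68 mm above the bench, 100 mm from the hinge axis. The post is 12 mm in diameter and stands from the arm (its top 24 mm above the bench) to 68 mm. Nothing else near the post stands above 36 mm, save the jar if in this holder: 62 mm high, 25 mm off the post.
- pivot_b (a point): Point on the vertical hinge axis of holder B's clip arm, at 12 mm height; the hub there reaches 36 mm height.
- clip_b (a joint): Swing of holder B's clip arm, rad: 0 = closed, beside the sample, where the spring keeps it; grows as it opens; 1.0 = at the stop pin. The spring pushes back at the post with about 2.5 N closed and 5 N at the stop; the arm shuts by itself when let go.
- dish: Low glass culture dish, loose, 60 mm in diameter, 16 mm high, 45 g, with pale jelly in it; it stands on one of the two holders. Origin: centre of the underside.
- jar: Taller glass jar with a white lid, loose, 60 mm in diameter, 50 mm high; it stands on the other holder. Origin: centre of the underside.
- bottle: Bystander: white bottle, 60 mm in diameter, 150 mm high, standing on the bench. Origin: centre of the underside.
- slide_box: Bystander: grey plastic slide box, 80 x 100 x 30 mm. Origin: centre of the underside.
- beaker: Bystander: white open beaker, 64 mm in diameter, 85 mm high. Origin: centre of the underside.
Mind the look-alikes: they are no part of the job. Leave any turquoise look-alike of the holder_b alone.

How it is judged:
By the outcome, as a careful person would: the job done as asked, in the order asked, and still so for the second after the job is handed in, while the arm keeps its last pose, push and grip.
It also fails if it takes over 32 s, if anything falls off the work surface, if the arm or the gripper's body presses on something with over 40 N, if the wrist force passes 120 N, or if a joint passes its speed limit or range.

## Robot

A 6-joint arm with a two-finger parallel gripper is mounted at the origin on the work surface. World frame = base frame: x ahead of the robot, y to its left, z up, the work surface at z = 0. Lengths are in m, angles in rad, forces in N, time in s.
With the tool pointing down it reaches from about 0.375 to 0.925 m from the base axis. Payload 5.7 kg.
Tool frame: the origin (TCP) lies midway between the tips of the shut fingers; the grasp point (between the pads) lies grasp_offset behind it (grasp_offset is the distance from the TCP to the grasp point, in m); z points along the fingers, y is the line along which they close (so a half turn about z gives the same grasp; the last joint's range is limited). The gripper opens to 85 mm and grips with 20 to 120 N. Pads are 22 mm wide; open, the fingers measure 114 mm over their backs; the gripper's body (76 mm by 85 mm) begins 54 mm behind the grasp point. The pads swing forward as they close: fully open they stand 13 mm farther back than shut.
Start: joints at [1.007, 0.359, 1.51, -0, 1.272, -0.115], TCP at [0.26, 0.541, 0.231] pointing down, gripper open.
Joint ranges: [-2.97, 2.97], [-1.01, 2.36], [0.21, 2.38], [-0.96, 4.11], [0.2, 2.71], [-2.98, 2.98]. Speed limits (rad/s): [2.39, 2.39, 3.14, 3.14, 3.14, 3.14].

## Interface

Orientations are given as a 3x3 rotation matrix whose columns are the frame's x, y, z axes.
In Python, from bench import get_state, snapshot, close_job, regions_of, grasp_offset gives the robot as it stands. The module is installed in compiled form; this text tells all that it offers.
- The arm moves only by the tool servo_tool, never from a script. Its argument "increments" is a list of rows, each an object of numbers: "tx", "ty", "tz": the shift along the world's x, y, z in mm; "wx", "wy", "wz": the turn, a rotation vector about the world's x, y, z in degrees; "gripper": the finger opening in mm, from 0 to 85.4. In form: [{"tx": .., "ty": .., "tz": .., "wx": .., "wy": .., "wz": .., "gripper": ..}, ...]. A call has 1 to 10 rows; each row is the pose to reach, as a shift and turn from the pose commanded when the call began; what a row does not reach only later rows make up. A row lasts 1/8 s, in which the tool goes at most 62.5 mm and 10.7 degrees, less where a joint would pass 70% of its speed; a pose out of reach is approached as far as the arm can. A call with a gripper value outside its range is refused whole. The fingers move at their own pace and stop on an object; "squeeze" is the grip in N (left out, the last holds). Time passes only in rows, so rows that repeat a pose let the fingers close. It gives the time, the measured TCP pose, the force, the opening and the grip force at its end, in the units of the state.
- get_state(): the state, without advancing time (a new reading comes with each control period).
- snapshot(name): name is "side" or "top"; returns a dict with "image" (480x640x3 uint8, red, green, blue), "fx", "fy", "cx", "cy" (pixels), "k1" (the pictures are not rectified: a ray, as slopes to the right and down, at radius r is drawn at 1 + k1 r^2 times it, then the intrinsics apply), "camera_from_world" (4x4, takes a point from world to camera coordinates). Camera axes: x right, y down, z forward; pixel columns grow to the right and rows downward; lengths in m; the calibration is good to about 2 mm. A picture is of the moment at which its call begins. There is no depth.
- close_job(): hands the job in; it is judged then, once.
Trained networks look in the newest picture that a camera, given by its name, has taken for a name from the list of things; names that differ only in an ending like _2 or _b are one class to them, and where a whole thing is asked for, a point or a joint stands for the part that bears it (a point fixed in the world has none). Each returns a list of dicts, best first, with "p" (0 to 1); they miss things now and then, are a little off and sometimes report something else, mostly with a low value. They report only what shows in the picture. A call takes as long as a camera call. They do not tell look-alikes from the thing itself.
- regions_of(camera, label): "mask" (480x640 bool, what is visible of it) and "centre" ([column, row] in pixels, amid what is visible of it).
The state is a dict: "t": time; "joint_pos": joint angles; "qvel": joint speeds; "joint_torque": joint torques, N m; "tool_pos": TCP position; "eef_rot": TCP orientation; "force": force on the tool from outside, world axes, zero at the start; "torque": the same for the moment, N m; "grip_width": finger opening in m; "finger_force": force on a finger pad.
Only numpy, scipy, OpenCV 4.12 (cv2) and the standard library are available. Lean on these libraries where they do the work, as an engineer would, in place of code of your own. Each camera call takes 0.05 s, during which the arm holds its last target. There are 200 camera calls.

## Working session

There is one attempt and no reset: what is moved stays moved. The work goes in short steps, Python scripts to look and compute and a tool call to move; the robot and the scene stay as the last step left them, time stands still between calls to the robot, and variables do not carry over. Pictures are saved under pics/ and viewed, at most 10 in all, crops included, and the job is handed in when it is done.

Besides the shell and the picture viewer there is one more tool, called after "Call:" in YAML: its name, and indented under it one key for each argument. servo_tool: Moves the arm, as the interface text tells. Its arguments: {"type":"object","properties":{"increments":{"type":"array"},"squeeze":{"type":"number"}},"required":["increments"]}

```bash
mkdir -p pics
cat > h.py <<'E'
import numpy as np, cv2
from bench import *
def K(s): return np.array([[s['fx'],0,s['cx']],[0,s['fy'],s['cy']],[0,0,1.]])
def D(s): return np.array([s['k1'],0,0,0,0.])
def ray(s,px):
    u=cv2.undistortPoints(np.array([[px]],float),K(s),D(s))[0,0]
    T=np.array(s['camera_from_world']);R=T[:3,:3]
    return -R.T@T[:3,3], R.T@np.array([u[0],u[1],1])
def atz(s,px,z):
    c,d=ray(s,px); return c+d*(z-c[2])/d[2]
def proj(s,P):
    T=np.array(s['camera_from_world']);P=np.atleast_2d(np.array(P,float))
    return cv2.projectPoints(P,cv2.Rodrigues(T[:3,:3])[0],T[:3,3],K(s),D(s))[0][:,0]
def save(n,im): cv2.imwrite('pics/'+n,cv2.cvtColor(im,cv2.COLOR_RGB2BGR))
E
python3 - <<'E'
from h import *
print(get_state(),grasp_offset)
for c in('top','side'):
    s=snapshot(c);save(c+'1.png',s['image'])
    for l,z in(('holder_a',.012),('post_a',.06),('dish',.028),('jar',.062),('clip_a',.024),('pivot_a',.036)):
        for r in regions_of(c,l)[:4]: print(c,l,round(r['p'],2),np.round(r['centre']),np.round(atz(s,r['centre'],z)[:2],3),r['mask'].sum())
E
```

```text
{'t': 0.0, 'joint_pos': array([ 1.00689312e+00,  3.59509698e-01,  1.51141994e+00,  3.20766730e-05,
        1.27249815e+00, -1.15089865e-01]), 'qvel': array([ 0.00072551, -0.00163695, -0.00059633, -0.00108217,  0.00012931,
       -0.00162525]), 'joint_torque': array([ 1.64430840e-03, -5.27602315e+01, -2.78616732e+01,  2.43990326e-05,
        1.29740607e-02,  3.09433904e-05]), 'tool_pos': array([0.25996884, 0.54001224, 0.23045554]), 'eef_rot': array([[-9.00958402e-01,  4.33904304e-01, -1.00676777e-03],
       [ 4.33905405e-01,  9.00957127e-01, -1.53461522e-03],
       [ 2.41178452e-04, -1.81946646e-03, -9.99998316e-01]]), 'force': array([ 0.04140317,  0.85424461, -0.41545696]), 'torque': array([-0.04450919,  0.06507961, -0.00872304]), 'finger_force': 0.0, 'grip_width': 0.08522805586483631} 0.0187
top holder_a 0.91 [250. 343.] [0.337 0.178] 4031
top holder_a 0.83 [396. 255.] [ 0.567 -0.189] 3516
top holder_a 0.69 [246. 243.] [0.592 0.197] 3281
top post_a 0.74 [246. 346.] [0.331 0.182] 240
top post_a 0.67 [243. 241.] [0.589 0.2  ] 223
top post_a 0.64 [400. 255.] [ 0.561 -0.192] 266
top d
[... 483 characters left out ...]
. 297.] [ 0.553 -0.199] 2360
side holder_a 0.66 [307. 226.] [0.581 0.191] 1251
side holder_a 0.58 [232. 246.] [0.341 0.166] 1786
side post_a 0.8 [236. 243.] [0.338 0.096] 249
side post_a 0.76 [314. 221.] [0.578 0.129] 186
side post_a 0.67 [357. 288.] [ 0.542 -0.226] 294
side post_a 0.15 [318. 208.] [0.624 0.204] 285
side dish 0.53 [375. 285.] [ 0.61  -0.192] 343
side jar 0.82 [319. 211.] [0.615 0.177] 327
side clip_a 0.75 [312. 223.] [0.595 0.18 ] 189
side clip_a 0.55 [361. 288.] [ 0.575 -0.185] 313
side clip_a 0.49 [234. 244.] [0.344 0.158] 217
side pivot_a 0.96 [357. 294.] [ 0.547 -0.217] 2370
side pivot_a 0.82 [308. 229.] [0.563 0.133] 1259
side pivot_a 0.56 [233. 248.] [0.33  0.114] 1671
```

View pics/top1.png

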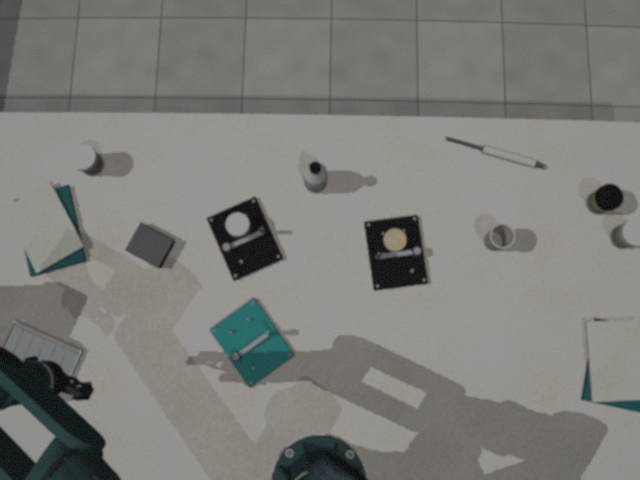

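Run:
```python
import cv2
t=cv2.imread('pics/top1.png');s=cv2.imread('pics/side1.png')
a=cv2.resize(t[205:305,340:460],(720,600),interpolation=cv2.INTER_CUBIC);cv2.imwrite('pics/topcrop.png',a)
a=cv2.resize(s[240:340,295:415],(720,600),interpolation=cv2.INTER_CUBIC);cv2.imwrite('pics/sidecrop.png',a)
```

```text
(no output)
```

View pics/topcrop.png

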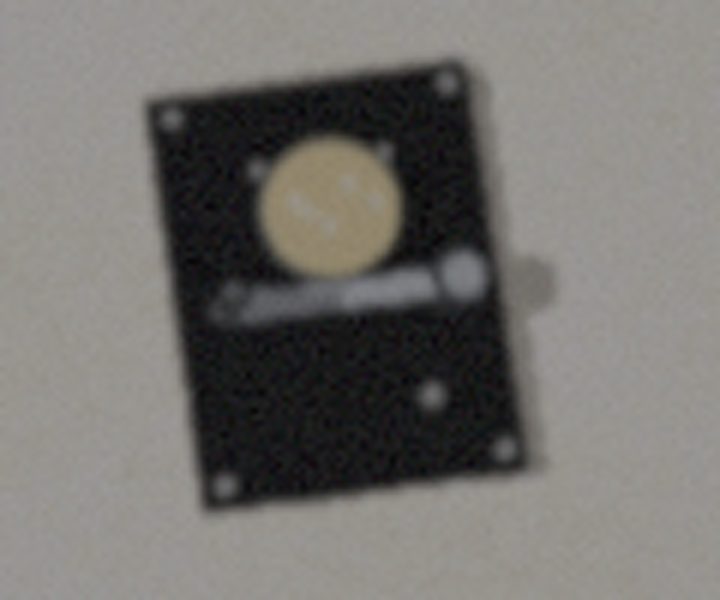

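View pics/sidecrop.png

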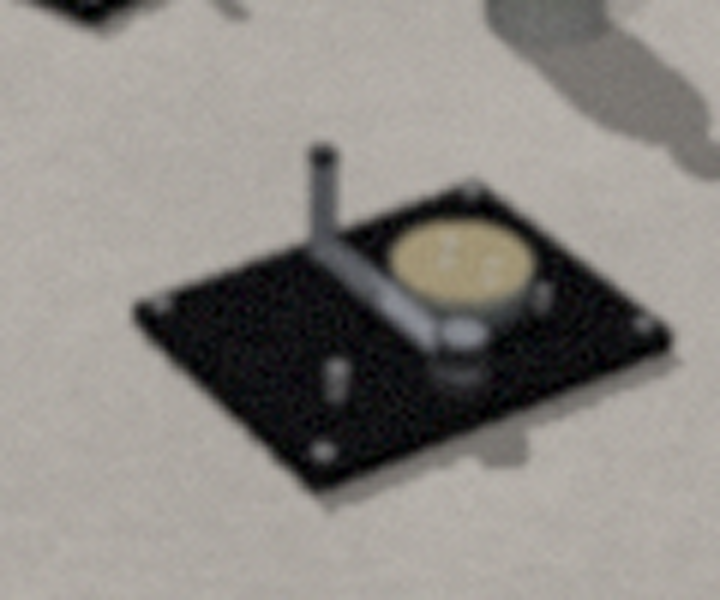

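The three lookalikes in the top view are the black holder with the pale low dish at (396,252), the black holder with the white-lidded jar at (246,240), and the empty turquoise holder at (252,343). I choose (396,252). The crops confirm it: pale dish at about (395,239), hub at (417,251) on the -y side, post at (379,254), so this is holder A. In the side view, the post top is at (349,265).

```bash
cat >> h.py <<'E'
def tri(s1,p1,s2,p2):
    A=np.zeros((3,3));b=np.zeros(3)
    for s,p in((s1,p1),(s2,p2)):
        c,d=ray(s,p);d/=np.linalg.norm(d);M=np.eye(3)-np.outer(d,d);A+=M;b+=M@c
    return np.linalg.solve(A,b)
E
python3 - <<'E'
from h import *
from scipy.optimize import least_squares
t=snapshot('top');s=snapshot('side')
C=lambda p:(340+p[0]/6,205+p[1]/6); S=lambda p:(295+p[0]/6,240+p[1]/6)
tc=[C(p) for p in((150,102),(462,62),(527,465),(205,508))]
sc=[S(p) for p in((475,182),(672,338),(320,490),(137,312))]
L=np.array([[.06,.07],[.06,-.07],[-.12,-.07],[-.12,.07]])
def pts(v,L):
    c,q=np.cos(v[2]),np.sin(v[2]);return np.array(v[:2])+L@np.array([[c,-q],[q,c]]).T
def f(v):
    P=np.c_[pts(v,L),np.full(4,.012)]
    return np.r_[(proj(t,P)-tc).ravel(),(proj(s,P)-sc).ravel()]
r=least_squares(f,[.6,-.18,.1]);v=r.x;print('holder',v,np.round(r.fun,1))
print('post ray top z.068',atz(t,C((222,302)),.068),'side',atz(s,S((322,150)),.068), tri(t,C((222,302)),s,S((322,150))))
h=atz(t,C((465,275)),.036);h2=atz(s,S((462,333)),.036);print('hub',h,h2)
c,q=np.cos(v[2]),np.sin(v[2]);R=np.array([[c,-q],[q,c]])
for n,P in(('hub',h),('hub2',h2),('postside',atz(s,S((322,150)),.068)),('stopbase',atz(t,C((432,395)),.03)),('dish',atz(t,C((330,207)),.028))): print(n,(R.T@(P[:2]-v[:2])).round(4))
E
```

```text
holder [ 0.6049381  -0.18502161  0.15363381] [-0.2 -0.7  1.3 -1.2  1.6  0.4  0.9  0.7 -0.1 -0.9  0.8 -1.1 -0.9 -1.7
 -1.8 -1.3]
post ray top z.068 [ 0.55772731 -0.13386002  0.068     ] side [ 0.56297006 -0.13860202  0.068     ] [ 0.56109353 -0.13519178  0.06586076]
hub [ 0.57546954 -0.2387347   0.036     ] [ 0.57752473 -0.2388815   0.036     ]
hub [-0.0373 -0.0486]
hub2 [-0.0353 -0.049 ]
postside [-0.0344  0.0523]
stopbase [-0.085  -0.0279]
dish [0.0001 0.0022]
```

Call:
servo_tool:
  increments:
    - {"tx":15,"ty":-34,"wz":-3,"gripper":45}
    - {"tx":40,"ty":-90,"wz":-8,"gripper":45}
    - {"tx":65,"ty":-147,"wz":-13,"gripper":45}
    - {"tx":90,"ty":-203,"wz":-18,"gripper":45}
    - {"tx":115,"ty":-260,"wz":-23,"gripper":45}
    - {"tx":140,"ty":-316,"wz":-28,"gripper":45}
    - {"tx":165,"ty":-373,"wz":-33,"gripper":45}
    - {"tx":190,"ty":-430,"wz":-38,"gripper":45}
    - {"tx":210,"ty":-475,"wz":-43,"gripper":45}
    - {"tx":220,"ty":-500,"wz":-46,"gripper":45}

```text
$.increments[0]: bad value
```

Call:
servo_tool:
  increments:
    - {"tx":15,"ty":-35,"wz":-3}
    - {"tx":35,"ty":-80,"wz":-5}
    - {"tx":55,"ty":-120,"wz":-7,"tz":-10}
    - {"tx":70,"ty":-155,"wz":-9,"tz":-25}
    - {"tx":80,"ty":-176,"wz":-9.5,"tz":-50}
    - {"tx":81,"ty":-180,"wz":-9.5,"tz":-80}
    - {"tx":81,"ty":-180,"wz":-9.5,"tz":-110}
    - {"tx":81,"ty":-180,"wz":-9.5,"tz":-115}
    - {"tx":81,"ty":-180,"wz":-9.5,"tz":-115}

```text
$.increments[0]: bad value
```

Call:
servo_tool:
  increments:
    - {"tx":15,"ty":-34,"tz":0,"wx":0,"wy":0,"wz":-3,"gripper":45}
    - {"tx":40,"ty":-90,"tz":0,"wx":0,"wy":0,"wz":-8,"gripper":45}
    - {"tx":65,"ty":-147,"tz":0,"wx":0,"wy":0,"wz":-13,"gripper":45}
    - {"tx":90,"ty":-203,"tz":0,"wx":0,"wy":0,"wz":-18,"gripper":45}
    - {"tx":115,"ty":-260,"tz":0,"wx":0,"wy":0,"wz":-23,"gripper":45}
    - {"tx":140,"ty":-316,"tz":0,"wx":0,"wy":0,"wz":-28,"gripper":45}
    - {"tx":165,"ty":-373,"tz":0,"wx":0,"wy":0,"wz":-33,"gripper":45}
    - {"tx":190,"ty":-430,"tz":0,"wx":0,"wy":0,"wz":-38,"gripper":45}
    - {"tx":210,"ty":-475,"tz":0,"wx":0,"wy":0,"wz":-43,"gripper":45}
    - {"tx":220,"ty":-500,"tz":0,"wx":0,"wy":0,"wz":-46,"gripper":45}

```text
t: 2.05
tool_pos: [0.4815, 0.0381, 0.2315]
eef_rot: [[-0.31, 0.951, 0.001], [0.951, 0.31, -0.0], [-0.001, 0.001, -1.0]]
force: [0.7, 0.0, -0.0]
grip_width: 0.0449
finger_force: 0.0
```

Call:
servo_tool:
  increments:
    - {"tx":20,"ty":-45,"tz":0,"wx":0,"wy":0,"wz":-3,"gripper":45}
    - {"tx":40,"ty":-90,"tz":0,"wx":0,"wy":0,"wz":-6,"gripper":45}
    - {"tx":60,"ty":-135,"tz":-20,"wx":0,"wy":0,"wz":-9,"gripper":45}
    - {"tx":80,"ty":-177,"tz":-60,"wx":0,"wy":0,"wz":-9.5,"gripper":45}
    - {"tx":80,"ty":-177,"tz":-100,"wx":0,"wy":0,"wz":-9.5,"gripper":45}
    - {"tx":80,"ty":-177,"tz":-130,"wx":0,"wy":0,"wz":-9.5,"gripper":45}
    - {"tx":80,"ty":-177,"tz":-130,"wx":0,"wy":0,"wz":-9.5,"gripper":45}

```text
t: 2.92
tool_pos: [0.5583, -0.1359, 0.0991]
eef_rot: [[-0.152, 0.988, -0.005], [0.988, 0.152, 0.002], [0.003, -0.005, -1.0]]
force: [-0.3, -1.1, 0.8]
grip_width: 0.0447
finger_force: 0.0
```

Run:
```python
from h import *
t=snapshot('top');s=snapshot('side')
a=cv2.resize(t['image'][205:305,340:430],(540,600),interpolation=cv2.INTER_CUBIC)
b=cv2.resize(s['image'][220:320,315:358],(258,600),interpolation=cv2.INTER_CUBIC)
save('c2.png',np.hstack([a,b]))
```

```text
(no output)
```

View pics/c2.png

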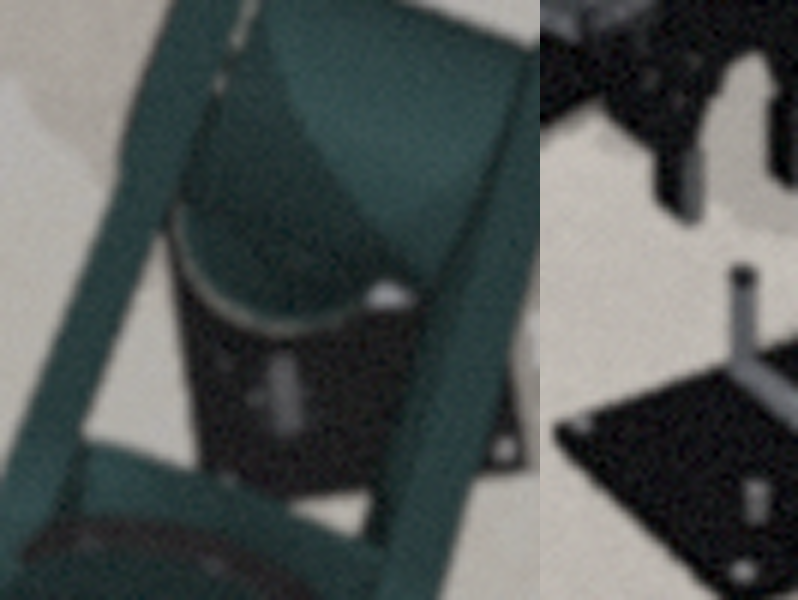

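The side crop shows the post top (349,265) midway between the open fingers, still about 30 mm below them. The top view is hidden by the arm. Descending around the post.

Call:
servo_tool:
  increments:
    - {"tx":2,"ty":-2,"tz":-15,"wx":0,"wy":0,"wz":0,"gripper":45}
    - {"tx":2,"ty":-2,"tz":-30,"wx":0,"wy":0,"wz":0,"gripper":45}
    - {"tx":2,"ty":-2,"tz":-45,"wx":0,"wy":0,"wz":0,"gripper":45}
    - {"tx":2,"ty":-2,"tz":-58,"wx":0,"wy":0,"wz":0,"gripper":45}
    - {"tx":2,"ty":-2,"tz":-60,"wx":0,"wy":0,"wz":0,"gripper":45}
    - {"tx":2,"ty":-2,"tz":-60,"wx":0,"wy":0,"wz":0,"gripper":45}

```text
t: 3.78
tool_pos: [0.5623, -0.1384, 0.0411]
eef_rot: [[-0.153, 0.988, -0.0], [0.988, 0.153, 0.0], [0.0, -0.0, -1.0]]
force: [-0.6, 0.2, 0.1]
grip_width: 0.045
finger_force: 0.0
```

Run:
```python
from h import *
s=snapshot('side')
save('c3.png',cv2.resize(s['image'][220:320,310:410],(600,600),interpolation=cv2.INTER_CUBIC))
print(get_state()['force'],get_state()['tool_pos'])
```

```text
[ 1.33208323 -0.80890747 -0.01908962] [ 0.5626009  -0.1385224   0.04144023]
```

View pics/c3.png

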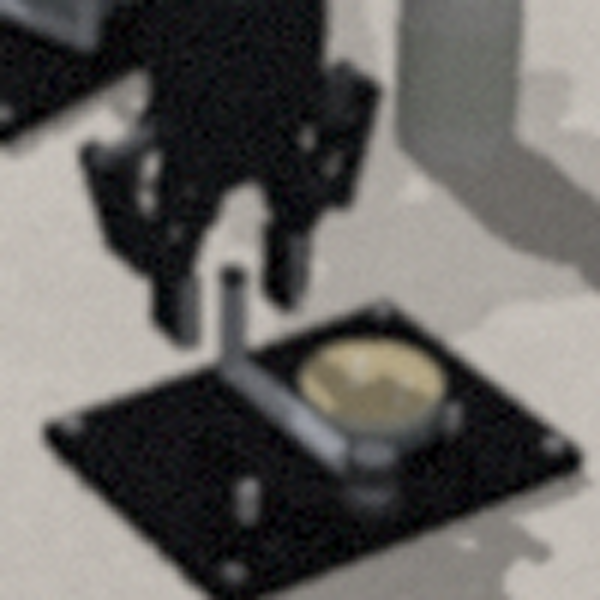

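The crop shows the fingers straddling the post, with its tip at (349,265). The dish is undisturbed. Computing the arc rows next.

Run:
```python
import numpy as np
hub=np.array([576.5,-238.8]);p0=np.array([562.6,-138.5]);psi=.1536
lead=9*np.array([-np.cos(psi),-np.sin(psi)])
for th in (0,.05,.1,.15,.2,.25,.3,.35,.4,.45,.5,.55,.6,.65,.7,.75,.8,.85,.9,.95,1,1.03):
    c,s=np.cos(th),np.sin(th);p=hub+np.array([[c,-s],[s,c]])@(p0+lead-hub)
    print(th,np.round(p-p0,1),round(np.degrees(th),1))
```

```text
0 [-8.9 -1.4] 0.0
0.05 [-13.8  -2.6] 2.9
0.1 [-18.7  -4.1] 5.7
0.15 [-23.4  -5.9] 8.6
0.2 [-28.1  -7.9] 11.5
0.25 [-32.7 -10.1] 14.3
0.3 [-37.1 -12.5] 17.2
0.35 [-41.4 -15.2] 20.1
0.4 [-45.6 -18.1] 22.9
0.45 [-49.7 -21.1] 25.8
0.5 [-53.5 -24.4] 28.6
0.55 [-57.2 -27.9] 31.5
0.6 [-60.8 -31.5] 34.4
0.65 [-64.1 -35.3] 37.2
0.7 [-67.3 -39.3] 40.1
0.75 [-70.2 -43.5] 43.0
0.8 [-72.9 -47.7] 45.8
0.85 [-75.5 -52.1] 48.7
0.9 [-77.8 -56.7] 51.6
0.95 [-79.8 -61.3] 54.4
1 [-81.7 -66. ] 57.3
1.03 [-82.6 -68.9] 59.0
```

Call:
servo_tool:
  increments:
    - {"tx":0,"ty":0,"tz":0,"wx":0,"wy":0,"wz":0,"gripper":30}
    - {"tx":0,"ty":0,"tz":0,"wx":0,"wy":0,"wz":0,"gripper":30}
    - {"tx":-3,"ty":-0.5,"tz":0,"wx":0,"wy":0,"wz":0,"gripper":30}
    - {"tx":-6,"ty":-1,"tz":0,"wx":0,"wy":0,"wz":0,"gripper":30}
    - {"tx":-9,"ty":-1.4,"tz":0,"wx":0,"wy":0,"wz":0,"gripper":30}
    - {"tx":-9,"ty":-1.4,"tz":0,"wx":0,"wy":0,"wz":0,"gripper":30}

```text
t: 4.58
tool_pos: [0.5536, -0.1398, 0.0414]
eef_rot: [[-0.152, 0.988, 0.001], [0.988, 0.152, 0.0], [-0.0, 0.001, -1.0]]
force: [3.1, 1.9, -1.6]
grip_width: 0.0298
finger_force: 1.3
```

Call:
servo_tool:
  increments:
    - {"tx":-4.8,"ty":-1.2,"tz":0,"wx":0,"wy":0,"wz":2.9,"gripper":30}
    - {"tx":-9.7,"ty":-2.7,"tz":0,"wx":0,"wy":0,"wz":5.7,"gripper":30}
    - {"tx":-14.4,"ty":-4.5,"tz":0,"wx":0,"wy":0,"wz":8.6,"gripper":30}
    - {"tx":-19.1,"ty":-6.5,"tz":0,"wx":0,"wy":0,"wz":11.5,"gripper":30}
    - {"tx":-23.7,"ty":-8.7,"tz":0,"wx":0,"wy":0,"wz":14.3,"gripper":30}
    - {"tx":-28.1,"ty":-11.1,"tz":0,"wx":0,"wy":0,"wz":17.2,"gripper":30}
    - {"tx":-32.4,"ty":-13.8,"tz":0,"wx":0,"wy":0,"wz":20.1,"gripper":30}
    - {"tx":-36.6,"ty":-16.7,"tz":0,"wx":0,"wy":0,"wz":22.9,"gripper":30}

```text
t: 5.58
tool_pos: [0.5181, -0.1572, 0.0416]
eef_rot: [[-0.527, 0.85, 0.003], [0.85, 0.527, -0.001], [-0.002, 0.002, -1.0]]
force: [3.8, 0.8, -1.3]
grip_width: 0.0304
finger_force: 1.8
```

Call:
servo_tool:
  increments:
    - {"tx":-4.1,"ty":-3.0,"tz":0,"wx":0,"wy":0,"wz":2.9,"gripper":30}
    - {"tx":-7.9,"ty":-6.3,"tz":0,"wx":0,"wy":0,"wz":5.7,"gripper":30}
    - {"tx":-11.6,"ty":-9.8,"tz":0,"wx":0,"wy":0,"wz":8.6,"gripper":30}
    - {"tx":-15.2,"ty":-13.4,"tz":0,"wx":0,"wy":0,"wz":11.5,"gripper":30}
    - {"tx":-18.5,"ty":-17.2,"tz":0,"wx":0,"wy":0,"wz":14.3,"gripper":30}
    - {"tx":-21.7,"ty":-21.2,"tz":0,"wx":0,"wy":0,"wz":17.2,"gripper":30}
    - {"tx":-24.6,"ty":-25.4,"tz":0,"wx":0,"wy":0,"wz":20.1,"gripper":30}
    - {"tx":-27.3,"ty":-29.6,"tz":0,"wx":0,"wy":0,"wz":22.9,"gripper":30}

```text
t: 6.58
tool_pos: [0.4914, -0.1868, 0.0417]
eef_rot: [[-0.816, 0.579, 0.004], [0.579, 0.816, -0.001], [-0.003, 0.001, -1.0]]
force: [6.5, 1.5, -1.1]
grip_width: 0.0299
finger_force: 2.2
```

Now to 0.95, slower.

Call:
servo_tool:
  increments:
    - {"tx":-1.3,"ty":-2.2,"tz":0,"wx":0,"wy":0,"wz":1.4,"gripper":30}
    - {"tx":-2.6,"ty":-4.4,"tz":0,"wx":0,"wy":0,"wz":2.9,"gripper":30}
    - {"tx":-3.8,"ty":-6.7,"tz":0,"wx":0,"wy":0,"wz":4.3,"gripper":30}
    - {"tx":-4.9,"ty":-9.0,"tz":0,"wx":0,"wy":0,"wz":5.8,"gripper":30}
    - {"tx":-5.9,"ty":-11.3,"tz":0,"wx":0,"wy":0,"wz":7.2,"gripper":30}
    - {"tx":-6.9,"ty":-13.6,"tz":0,"wx":0,"wy":0,"wz":8.6,"gripper":30}
    - {"tx":-6.9,"ty":-13.6,"tz":0,"wx":0,"wy":0,"wz":8.6,"gripper":30}

```text
t: 7.45
tool_pos: [0.4843, -0.2001, 0.0418]
eef_rot: [[-0.892, 0.452, 0.003], [0.452, 0.892, -0.001], [-0.003, 0.001, -1.0]]
force: [5.6, 2.6, -0.6]
grip_width: 0.03
finger_force: 2.4
```

Call:
servo_tool:
  increments:
    - {"tx":0.3,"ty":-1.3,"tz":0,"wx":0,"wy":0,"wz":0.6,"gripper":30}
    - {"tx":0.2,"ty":-2.5,"tz":0,"wx":0,"wy":0,"wz":1.1,"gripper":30}
    - {"tx":-0.2,"ty":-3.4,"tz":0,"wx":0,"wy":0,"wz":1.7,"gripper":30}
    - {"tx":-0.5,"ty":-4.3,"tz":0,"wx":0,"wy":0,"wz":2.3,"gripper":30}
    - {"tx":-0.5,"ty":-4.3,"tz":0,"wx":0,"wy":0,"wz":2.3,"gripper":30}

```text
t: 8.07
tool_pos: [0.4832, -0.2034, 0.0417]
eef_rot: [[-0.909, 0.416, 0.002], [0.416, 0.909, 0.001], [-0.002, 0.002, -1.0]]
force: [4.0, 5.2, 2.9]
grip_width: 0.0301
finger_force: 3.6
```

Call:
servo_tool:
  increments:
    - {"tx":-0.2,"ty":-0.5,"tz":0,"wx":0,"wy":0,"wz":0.3,"gripper":30}
    - {"tx":-0.4,"ty":-0.9,"tz":0,"wx":0,"wy":0,"wz":0.6,"gripper":30}
    - {"tx":-0.6,"ty":-1.4,"tz":0,"wx":0,"wy":0,"wz":0.9,"gripper":30}
    - {"tx":-0.6,"ty":-1.4,"tz":0,"wx":0,"wy":0,"wz":0.9,"gripper":30}

```text
t: 8.57
tool_pos: [0.4833, -0.2037, 0.0417]
eef_rot: [[-0.916, 0.402, 0.003], [0.402, 0.916, 0.002], [-0.002, 0.003, -1.0]]
force: [8.5, 11.5, 1.8]
grip_width: 0.03
finger_force: 6.8
```

The force climbed to about 14 N with almost no motion, so this should be the stop. Checking in a picture.

Run:
```python
from h import *
t=snapshot('top');s=snapshot('side')
a=cv2.resize(t['image'][225:305,350:430],(300,300),interpolation=cv2.INTER_CUBIC)
b=cv2.resize(s['image'][230:330,310:393],(498,600),interpolation=cv2.INTER_CUBIC)
save('c4.png',np.hstack([np.vstack([a,a*0]),b]))
g=get_state();print(g['force'],g['finger_force'],g['tool_pos'],g['t'])
```

```text
[ 8.63296081 12.24552301  1.14902288] 6.7640456557273865 [ 0.48326877 -0.20366473  0.04165573] 8.675
```

View pics/c4.png

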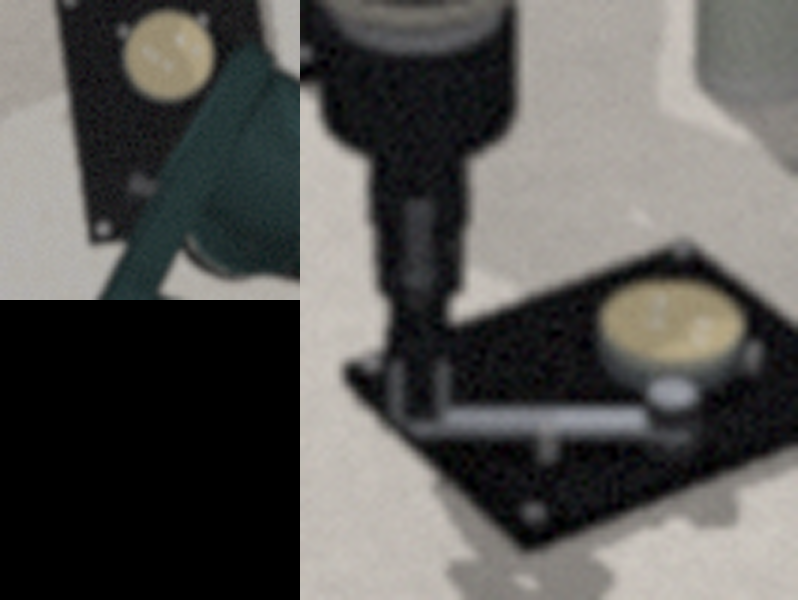

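The side crop shows the clip arm swung against the stop pin (about (351,303) in the full side picture). The fingers are around the post and the dish is untouched. The load is steady at about 15 N, so I am handing the job in.

```bash
python3 -c "from bench import *; print(close_job())"
```

```text
the job is handed in; nothing more can be done
None
```

The clip arm on holder A (the one with the dish) is open against its stop pin and held there by the fingers at about 15 N, the dish is where it was, and the job is handed in.

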